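# Fasten the slide holder to the microscope stage

### The job

Slide the aluminium slide holder along the stage until its slot is fully home against the shank of the knurled thumbscrew, then tighten the thumbscrew clockwise until it seats on the holder and is snug, stopping when the resistance rises: firm finger-tight, never forced. Let go of everything, and leave the lens, the bottle and the slide box beside the stage alone.

Things in the scene. Friction and masses are not known exactly. Their poses are not given: they have to be found in the camera images.
- stage: Black microscope stage plate, 210 x 150 mm, on an aluminium block, fixed. Origin: on the bench straight below the screw axis; +x is the way the holder slides home. Top face 40 mm above the origin, x = -160 to +50 mm.
- lugs (a point): Point on the stage's top, midway between two steel guide lugs, at x = -8 mm of the stage. The lugs are 8 mm high, run from here to x = +25 mm, stand 47 mm apart inside (the holder's foot passes between), and have mouths flared towards -x.
- holder: Loose aluminium slide holder, about 0.25 kg, flat on the stage, 53 to 66 mm short of home and a little askew: foot plate 6 mm thick, 44 mm wide (y), x = -80 to +22 mm; behind it a cross plate 86 mm wide, to x = -112 mm, carrying a glass slide. Origin: on the underside, at the point of the slot that lies on the screw axis when home.
- slot (a point): Mouth of the holder's slot, on its centre line, at x = +22 mm of the holder, 6 mm above the underside. The slot is 9 mm wide, open and flared towards +x; its flat bottom is at x = -3.2 mm.
- grip_block (a point): Point inside the blue upright grip block on the holder, at x = -58 mm, y = 0, 26 mm above the holder's underside. The block is 26 mm long (x), 14 mm thick (y), and reaches from 6 to 40 mm above the underside.
- thumbscrew: Upright knurled thumbscrew, 6 mm shank. Origin: on its axis, at the underside of its steel collar (24 mm across, 4 mm thick), at first 8 to 9.5 mm above the stage. Clockwise from above tightens and lowers it 1.27 mm per rad. Free (0.03 Nm) until the collar seats on the holder's foot, then the torque climbs about 1.5 Nm per rad: snug at 0.25 to 0.4 Nm, forced from about 0.6. It stays where left.
- knob (a point): Middle of the brass knurled head of the thumbscrew, on the axis, 25 mm above the collar's underside. The head is 26 mm across and 18 mm high (16 to 34 mm above the collar's underside). It sinks with the screw, and is cushioned: it winds up springily on its screw, 0.1 rad at 0.25 Nm, and springs back when let go.
- objective: Steel objective lens standing on the bench on the stage's +y side, 26 mm across, 46 mm tall; origin at its underside. Leave it alone.
- cleaner_bottle: Small amber bottle with black cap standing on the stage's -y side, 34 mm across, 75 mm tall; origin at its underside. Leave it alone.
- slide_box: Green slide box, 100 x 80 x 28 mm, lying on the bench on the stage's -y side; origin at its underside. Leave it alone.
There are look-alikes about, which are no part of the job. Leave any orange or purple look-alike of the holder alone.

How it is judged:
By the outcome, as a careful person would: the job done as asked, in the order asked, and still so for the second after the job is handed in, with the robot touching nothing.
It also fails if it takes over 72 s, if anything falls off the work surface, if the arm or the gripper's body presses on something with over 40 N, if the wrist force passes 120 N, or if a joint passes its speed limit or range.

### The arm

A 6-joint arm with a two-finger parallel gripper is mounted at the origin on the work surface. World frame = base frame: x ahead of the robot, y to its left, z up, the work surface at z = 0. Lengths are in m, angles in rad, forces in N, time in s.
With the tool pointing down it reaches from about 0.25 to 0.725 m from the base axis. Payload 4 kg.
Tool frame: the origin (TCP) lies on the centre line of the jaws, within the pads' length; the fingertips stand ahead of it and the grasp point (between the pads) lies 3 mm ahead of it (bot.tcp_to_tips is the z of the fingertips in the tool frame, in m); z points along the fingers, y is the line along which they close (so a half turn about z gives the same grasp; the last joint's range is limited). The gripper opens to 85 mm and grips with 20 to 120 N. Pads are 22 mm wide; open, the fingers measure 114 mm over their backs; the gripper's body (76 mm by 85 mm) begins 54 mm behind the grasp point. The pads swing forward as they close: fully open they stand 13 mm farther back than shut.
Start: joints at [-1.279, 0.241, 0.005, 1.335, 0, 1.571], TCP at [0.144, -0.479, 0.253] pointing down, gripper open.
Joint ranges: [-2.72, 2.72], [-1.05, 1.87], [-1.09, 1.28], [-1.99, 2.15], [-1.42, 1.44], [-3.14, 3.14]. Speed limits (rad/s): [2.79, 2.79, 3.14, 3.14, 3.14, 3.14].

### API

Orientations are given as a unit quaternion [x, y, z, w].
In Python, from workcell import telemetry, camera, camera_params, ticket, boxes_of, cut_out, spot_point, bot gives the robot as it stands.
- The arm moves only by the shell command python3 -m creep 'ROWS'. ROWS is text: rows parted by semicolons, each of 5 numbers parted by spaces: the opening, from 0 (shut) to 1 (fully open), then the shift along the tool's x, y, z in units of 150 mm (1.0 is 150 mm), then the turn about the tool's z in units of 180 degrees (1.0 is 180 degrees). In form: claw x y z turn; .... A call has 1 to 12 rows; each row is the pose to reach, as a shift and turn from the pose commanded when the call began, along the tool's axes at that moment, turning the shorter way round; what a row does not reach only later rows make up. A row lasts 1/8 s, in which the tool goes at most 62.5 mm and 10.7 degrees, less where a joint would pass 70% of its speed; a pose out of reach is approached as far as the arm can. A call with a number of a shift or a turn outside -1 to 1 is refused whole. A call with a gripper value outside its range is refused whole. The fingers move at their own pace and stop on an object; the grip force is fixed at half the most. Time passes only in rows, so rows that repeat a pose let the fingers close. It gives the time, the measured TCP pose, the force, the opening and the grip force at its end, in the units of the state.
- telemetry.get_obs(): the state, without advancing time (a new reading comes with each control period).
- camera(name): name is "scene" or "top" or "wrist"; returns the picture (400x640x3 uint8, red, green, blue); there is no depth.
- camera_params(name): a dict with "camera_matrix" (3x3 intrinsics, pixels), "eye" and "attitude" of the camera in the world. Camera axes: x right, y down, z forward; pixel columns grow to the right and rows downward; lengths in m; the calibration is good to about 2 mm. A picture is of the moment at which its call begins: read the wrist's pose just before it. camera_params takes no time and is no camera call; for the wrist camera it gives the pose at the moment of the call.
- ticket.job_done(): hands the job in; it is judged then, once.
Trained networks look in the newest picture that a camera, given by its name, has taken for a name from the list of things; names that differ only in an ending like _2 or _b are one class to them, and where a whole thing is asked for, a point or a joint stands for the part that bears it (a point fixed in the world has none). Each returns a list of dicts, best first, with "conf" (0 to 1); they miss things now and then, are a little off and sometimes report something else, mostly with a low value. They report only what shows in the picture. A call takes as long as a camera call. They do not tell look-alikes from the thing itself.
- boxes_of(thing, camera): "at" ([x, y, z] in m, in world coordinates, good to about 4 mm: the middle of the surface that is visible of it).
- cut_out(thing, camera): "pixels" (400x640 bool, what is visible of it).
- spot_point(thing, camera): "at" ([x, y, z] in m, in world coordinates, good to about 4 mm: a listed point, or the origin of a listed thing).
The state is a dict: "clock": time; "joint_pos": joint angles; "joint_vel": joint speeds; "tau": joint torques, N m; "eef_pos": TCP position; "tool_rot": TCP orientation; "ft_force": force on the tool from outside, world axes, zero at the start; "ft_torque": the same for the moment, N m; "grip_width": finger opening in m; "grasp_force": force on a finger pad.
Only numpy, scipy, OpenCV 4.12 (cv2) and the standard library are available. Lean on these libraries where they do the work, as an engineer would, in place of code of your own. Each camera call takes 0.05 s, during which the arm holds its last target. There are 200 camera calls.

## Working session

There is one attempt and no reset: what is moved stays moved. The work goes in short steps, Python scripts to look and compute and a shell command to move; the robot and the scene stay as the last step left them, time stands still between calls to the robot, and variables do not carry over. Pictures are saved under pics/ and viewed, at most 10 in all, crops included, and the job is handed in when it is done.

```bash
ls; mkdir -p pics; cat > h.py <<'E'
import numpy as np, cv2
from workcell import telemetry, camera, camera_params, ticket, boxes_of, cut_out, spot_point, bot
def save(im,n): cv2.imwrite('pics/'+n,cv2.cvtColor(im,cv2.COLOR_RGB2BGR))
def pix(p,c):
    d=camera_params(c); return d
E
python3 - <<'E'
from h import *
o=telemetry.get_obs(); print({k:np.round(v,3).tolist() for k,v in o.items()}); print(bot.tcp_to_tips)
a=camera('scene'); b=camera('top')
save(np.vstack([a,b])[:, :],'a.png'); im=cv2.resize(np.vstack([a,b]),(480,600)); 
save(a,'scene1.png'); save(b,'top1.png')
for c in ('scene','top'):
    print(c,{k:np.round(v,4).tolist() for k,v in camera_params(c).items()})
    for t in ['holder','slot','grip_block','knob','thumbscrew','lugs','stage']:
        print(t,[(np.round(r['at'],4).tolist(),round(r['conf'],2)) for r in spot_point(t,c)])
E
```

```text
pics
{'clock': 0.0, 'joint_pos': [-1.279, 0.241, 0.004, 1.335, 0.0, 1.571], 'joint_vel': [-0.002, -0.0, -0.0, -0.001, 0.001, -0.001], 'tau': [0.001, -37.232, 25.24, 0.017, 0.0, -0.0], 'eef_pos': [0.144, -0.478, 0.252], 'tool_rot': [0.989, 0.145, -0.0, -0.001], 'ft_force': [0.023, -0.352, 0.577], 'ft_torque': [0.034, 0.016, 0.005], 'grasp_force': 0.0, 'grip_width': 0.085}
0.022
scene {'camera_matrix': [[398.2788, 0.0, 321.3826], [0.0, 398.2788, 198.1001], [0.0, 0.0, 1.0]], 'eye': [1.3164, -0.1235, 0.6217], 'attitude': [0.6551, 0.62, -0.2942, -0.3161]}
holder [([0.4781, -0.4471, -0.0033], 0.96), ([0.5186, 0.2337, 0.0015], 0.94), ([0.5412, -0.0183, 0.0418], 0.87), ([0.5635, -0.0253, 0.0404], 0.73)]
slot [([0.5001, -0.4417, 0.0052], 0.85), ([0.5387, 0.2461, 0.0091], 0.74), ([0.5652, -0.024, 0.0416], 0.69), ([0.6074, -0.0443, 0.0002], 0.44)]
grip_block [([0.4169, -0.4579, 0.0284], 0.81), ([0.4855, -0.0011, 0.0672], 0.61), ([0.4854, 0.1874, 0.0287], 0.59), ([0.5984, -0.0391, 0.0378], 0.48)]
knob [([0.606, -0.04, 0.0697], 0.7)]
thumbscrew [([0.6041, -0.0372, 0.0433], 0.47)]
lugs [([0.5948, -0.0421, 0.0391], 0.58)]
stage [([0.6053, -0.0438, -0.0023], 0.97)]
top {'camera_matrix': [[511.0791, 0.0, 327.5073], [0.0, 511.0791, 197.9004], [0.0, 0.0, 1.0]], 'eye': [0.3418, -0.0818, 1.3644], 'attitude': [0.7116, -0.6964, 0.0678, -0.0639]}
holder [([0.5422, -0.0189, 0.0369], 0.97), ([0.4765, -0.4522, -0.001], 0.78), ([0.5259, 0.236, 0.0028], 0.66)]
slot [([0.5353, 0.2513, 0.0083], 0.91), ([0.4954, -0.4438, 0.006], 0.78), ([0.5607, -0.0265, 0.0471], 0.63)]
grip_block [([0.4889, -0.005, 0.0673], 0.93), ([0.4212, -0.4578, 0.0242], 0.79), ([0.6028, 0.1048, 0.0019], 0.63), ([0.4801, 0.1889, 0.0243], 0.59)]
knob [([0.6078, -0.0436, 0.0742], 0.68)]
thumbscrew [([0.6061, -0.0452, 0.047], 0.51)]
lugs [([0.5966, -0.0379, 0.0383], 0.67)]
stage [([0.6059, -0.04, 0.0008], 0.57)]
```

View pics/scene1.png

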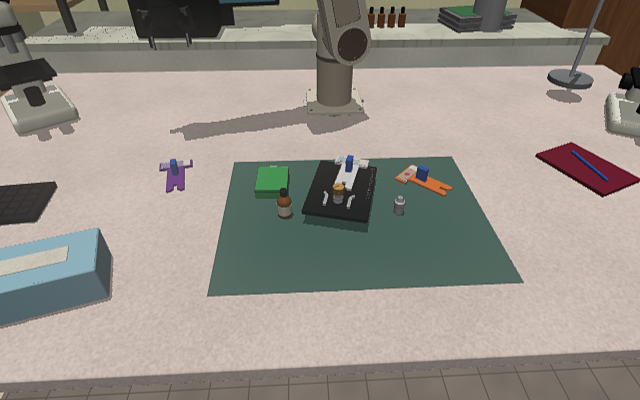

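View pics/top1.png

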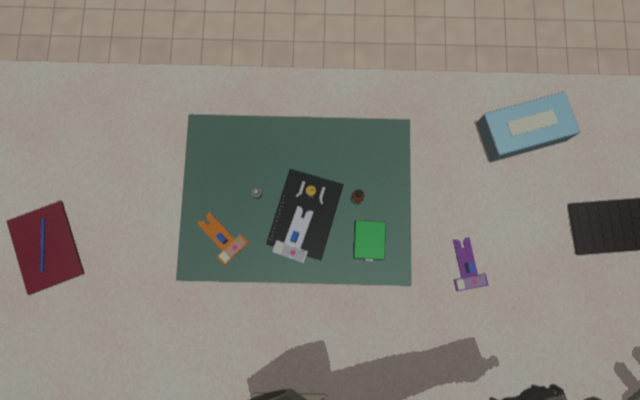

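The top view shows three holder-like things: aluminium on the stage at (294,235), orange at (222,238) and purple at (467,265). I'm taking the aluminium one. The knob is at (311,190), the lugs are on either side of it, and the stage is yawed about -15°. I'll move the wrist camera above the stage for a close look.

```bash
python3 -m creep '1 .39 -.27 0 0; 1 .78 -.55 0 0; 1 .78 -.55 0 0'; python3 -m creep '1 .39 -.27 0 0; 1 .78 -.55 0 0; 1 .78 -.55 0 0';python3 -m creep '1 .39 -.27 0 0; 1 .78 -.55 0 0; 1 .78 -.55 0 0'; python3 -m creep '1 .35 -.25 0 .06; 1 .7 -.5 0 .12; 1 .7 -.5 0 .18; 1 .7 -.5 0 .18'
python3 - <<'E'
from h import *
print(telemetry.get_obs()['eef_pos'],telemetry.get_obs()['tool_rot'])
d=camera_params('wrist');print(d)
a=camera('wrist');save(a,'w1.png')
for t in ['holder','slot','grip_block','knob','thumbscrew','lugs','stage']:
    print(t,[(np.round(r['at'],4).tolist(),round(r['conf'],2)) for r in spot_point(t,'wrist')])
E
```

```text
clock: 1.18
eef_pos: [0.2334, -0.3637, 0.2535]
tool_rot: [0.989, 0.147, 0.0, -0.0]
ft_force: [-0.0, -0.9, 0.8]
grip_width: 0.0854
grasp_force: 0.0
clock: 1.55
eef_pos: [0.3219, -0.251, 0.2535]
tool_rot: [0.989, 0.148, 0.0, -0.0]
ft_force: [-0.3, -1.4, 0.4]
grip_width: 0.0853
grasp_force: 0.0
clock: 1.92
eef_pos: [0.4105, -0.1382, 0.2534]
tool_rot: [0.989, 0.148, 0.0, -0.0]
ft_force: [-0.5, -0.2, -0.6]
grip_width: 0.0853
grasp_force: 0.0
clock: 2.42
eef_pos: [0.4778, -0.0882, 0.253]
tool_rot: [0.995, -0.102, 0.001, -0.02]
ft_force: [0.7, 0.0, 0.2]
grip_width: 0.0855
grasp_force: 0.0
[ 0.47782019 -0.08816475  0.25296904] [ 0.99456641 -0.10215197  0.00115049 -0.02003253]
{'camera_matrix': array([[315.97696185,   0.        , 318.00548188],
       [  0.        , 315.97696185, 202.10873023],
       [  0.        ,   0.        ,   1.        ]]), 'eye': array([ 0.5412056 , -0.10612641,  0.37318526]), 'attitude': array([-0.62712748,  0.76716146,  0.11637976, -0.0680454 ])}
holder [([0.5216, 0.2341, 0.0005], 0.8), ([0.5385, -0.02, 0.0374], 0.57)]
slot [([0.5399, 0.2508, 0.0096], 0.72), ([0.5395, -0.0181, 0.0401], 0.68), ([0.5658, -0.031, 0.0456], 0.59)]
grip_block [([0.4906, -0.001, 0.064], 0.78)]
knob [([0.6026, -0.0414, 0.0744], 0.79)]
thumbscrew [([0.6047, -0.0372, 0.0535], 0.76)]
lugs [([0.5968, -0.0331, 0.043], 0.62)]
stage [([0.5997, 0.1024, -0.0002], 0.32)]
```

View pics/w1.png

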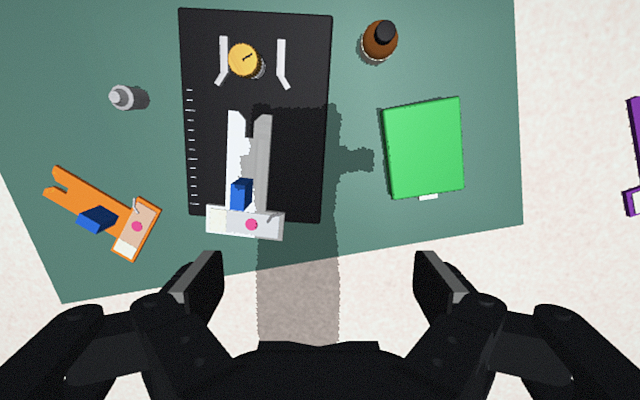

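The close crop confirms the choice: aluminium holder with its foot running from (245,110) to (240,210), blue block at (241,193) and knob at (243,60), with lugs at (222,60) and (283,62). The orange one is off the stage at (100,215). I'll let the arm settle, then measure the stage yaw, screw axis, lugs and holder.

```bash
python3 -m creep '1 0 0 0 0;1 0 0 0 0'
cat >> h.py <<'E'
from scipy.spatial.transform import Rotation as R
def ray(uv,c,d=None):
    d=d or camera_params(c); v=np.c_[np.asarray(uv,float).reshape(-1,2),np.ones(len(np.asarray(uv).reshape(-1,2)))]@np.linalg.inv(d['camera_matrix']).T
    return d['eye'],R.from_quat(d['attitude']).apply(v)
def onz(uv,z,c,d=None):
    e,v=ray(uv,c,d); return (e+v*((z-e[2])/v[:,2:]))[:,:2]
def meet(pairs): # least squares intersection of rays
    A=np.zeros((3,3));b=np.zeros(3)
    for e,v in pairs:
        v=v.ravel()/np.linalg.norm(v);P=np.eye(3)-np.outer(v,v);A+=P;b+=P@e
    return np.linalg.solve(A,b)
def rect(m,z,c,d=None):
    uv=np.argwhere(m)[:,::-1]; w=onz(uv,z,c,d)
    r=cv2.minAreaRect((w*1000).astype(np.float32)); return r
E
cat > look.py <<'E'
from h import *
import sys
o=telemetry.get_obs();print(np.round(o['eef_pos'],4),np.round(o['tool_rot'],4),np.round(o['joint_pos'],2),o['clock'])
d=camera_params('wrist');a=camera('wrist');save(a,sys.argv[1])
hsv=cv2.cvtColor(a,cv2.COLOR_RGB2HSV)
for t in sys.argv[2:]:
    print(t,[(np.round(r['at'],4).tolist(),round(r['conf'],2)) for r in spot_point(t,'wrist')])
np.savez(sys.argv[1]+'.npz',a=a,**d)
E
python3 look.py w2.png slot grip_block knob thumbscrew lugs holder
python3 - <<'E'
from h import *
for c in ('wrist','top'):
    if c=='top': camera(c)
    for t,z in (('stage',.04),('thumbscrew',.083),('lugs',.048)):
        for r in cut_out(t,c)[:1]:
            print(c,t,r['conf'],rect(r['pixels'],z,c), r['pixels'].sum())
E
```

```text
clock: 3.08
eef_pos: [0.4774, -0.0884, 0.2534]
tool_rot: [0.995, -0.102, 0.001, -0.02]
ft_force: [-0.2, 0.7, 0.1]
grip_width: 0.0853
grasp_force: 0.0
[ 0.4774 -0.0884  0.2534] [ 0.9945 -0.1025  0.0014 -0.02  ] [-0.21  0.21 -0.03  1.33  0.04  3.14] 3.075
slot [([0.5403, 0.2523, 0.0085], 0.9), ([0.5638, -0.0292, 0.0461], 0.71)]
grip_block [([0.4801, 0.1923, 0.0226], 0.96), ([0.4902, -0.0041, 0.0636], 0.86), ([0.6065, -0.0413, 0.0729], 0.73)]
knob [([0.6021, -0.0386, 0.0714], 0.55)]
thumbscrew [([0.603, -0.036, 0.0516], 0.78)]
lugs [([0.597, -0.0333, 0.0379], 0.96)]
holder [([0.519, 0.231, -0.0011], 0.97), ([0.5384, -0.018, 0.0386], 0.96)]
wrist stage 0.63 ((549.5364990234375, -26.468772888183594), (150.3258056640625, 208.86972045898438), 74.66584014892578) 25229
wrist thumbscrew 0.59 ((599.4219970703125, -42.88410949707031), (31.383708953857422, 26.795379638671875), 29.56851577758789) 1002
wrist lugs 0.85 ((548.3031616210938, -28.87470245361328), (146.16598510742188, 204.1336212158203), 74.88273620605469) 25172
top stage 0.89 ((560.964599609375, 14.213726043701172), (63.94844436645508, 211.9055633544922), 75.01506042480469) 1483
top lugs 0.8 ((560.9880981445312, 13.038944244384766), (66.40733337402344, 213.71380615234375), 74.77774810791016) 1600
```

Joint 6 is at its limit, so I'll use the equivalent grasp half a turn back. Stage yaw is -15.3° and the rectangle measures 150 x 209 mm, which matches. The stage origin works out to about (0.603,-0.041).

```bash
python3 -m creep '1 0 0 0 -.06;1 0 0 0 -.12;1 0 0 0 -.18;1 0 0 0 -.24;1 0 0 0 -.3;1 0 0 0 -.36;1 0 0 0 -.42;1 0 0 0 -.48;1 0 0 0 -.5;1 0 0 0 -.5' | head -3;  python3 -m creep '1 0 0 0 -.06;1 0 0 0 -.12;1 0 0 0 -.18;1 0 0 0 -.24;1 0 0 0 -.3;1 0 0 0 -.36;1 0 0 0 -.42;1 0 0 0 -.48;1 0 0 0 -.5;1 0 0 0 -.5' 
python3 look.py w3.png slot grip_block knob lugs
```

```text
clock: 5.03
eef_pos: [0.4774, -0.0885, 0.2533]
tool_rot: [0.776, 0.63, 0.015, -0.013]
clock: 6.28
eef_pos: [0.4774, -0.0885, 0.2533]
tool_rot: [0.103, 0.994, 0.02, 0.001]
ft_force: [-0.5, -0.8, -0.0]
grip_width: 0.0853
grasp_force: 0.0
[ 0.4774 -0.0885  0.2533] [0.1035 0.9944 0.02   0.0014] [-0.21  0.21 -0.03  1.33  0.04  0.  ] 6.275
slot [([0.4972, -0.4428, 0.0061], 0.93), ([0.563, -0.0307, 0.0478], 0.82), ([0.5421, 0.2543, 0.0093], 0.63)]
grip_block [([0.4813, 0.1945, 0.0247], 0.71), ([0.4873, 0.0007, 0.0669], 0.7)]
knob [([0.6059, -0.0408, 0.0723], 0.88)]
lugs [([0.5959, -0.0327, 0.0389], 0.86)]
```

The clipped turn left the tool leaning 2.3° sideways, with joint 5 at 0.04. I'll undo it against the opposite joint-6 limit, where the clipping should lean it back.

```bash
python3 -m creep '1 0 0 0 -.06;1 0 0 0 -.12;1 0 0 0 -.18;1 0 0 0 -.24;1 0 0 0 -.3;1 0 0 0 -.36;1 0 0 0 -.42;1 0 0 0 -.48;1 0 0 0 -.5' | head -3;  python3 -m creep '1 0 0 0 -.06;1 0 0 0 -.12;1 0 0 0 -.18;1 0 0 0 -.24;1 0 0 0 -.3;1 0 0 0 -.36;1 0 0 0 -.42;1 0 0 0 -.48;1 0 0 0 -.52;1 0 0 0 -.52' 
python3 -c "
from h import *
o=telemetry.get_obs();print(np.round(o['joint_pos'],3),R.from_quat(o['tool_rot']).as_matrix()[:,2].round(4))"
```

```text
clock: 7.65
eef_pos: [0.4774, -0.0885, 0.2533]
tool_rot: [-0.632, 0.775, 0.013, 0.015]
clock: 8.9
eef_pos: [0.4802, -0.0713, 0.2533]
tool_rot: [0.997, -0.082, 0.002, -0.013]
ft_force: [0.3, -0.0, -0.5]
grip_width: 0.0855
grasp_force: 0.0
[-0.163  0.211 -0.033  1.325  0.027 -3.14 ] [ 0.0054  0.0264 -0.9996]
```

```bash
python3 -m creep '1 0 0 0 -.05;1 0 0 0 -.05;1 0 0 0 -.05' 
python3 -c "
from h import *
o=telemetry.get_obs();print(np.round(o['joint_pos'],3),R.from_quat(o['tool_rot']).as_matrix()[:,2].round(4))"
```

```text
clock: 9.28
eef_pos: [0.4826, -0.0317, 0.2533]
tool_rot: [0.999, -0.032, 0.002, 0.003]
ft_force: [-0.8, 0.1, -0.3]
grip_width: 0.0857
grasp_force: 0.0
[-0.062  0.205 -0.041  1.321 -0.006 -3.14 ] [ 0.004  -0.0061 -1.    ]
```

Tilt is down to 0.4°, and joint 6 now sits at its low end with the whole range free for tightening. Next I'll align to the stage and descend above the block to look.

```bash
python3 -m creep '1 .03 -.2 .3 .05;1 .03 -.2 .6 .065;1 .03 -.2 .6 .065;1 .03 -.2 .6 .065' 
python3 look.py w4.png slot grip_block knob lugs thumbscrew holder
```

```text
clock: 9.78
eef_pos: [0.4903, -0.003, 0.1646]
tool_rot: [0.991, -0.133, 0.003, 0.003]
ft_force: [0.7, 0.3, -0.8]
grip_width: 0.0853
grasp_force: 0.0
[ 0.4903 -0.003   0.1646] [ 0.991  -0.1335  0.0032  0.0025] [-0.    0.28 -0.19  1.1  -0.01 -2.88] 9.775
slot [([0.5648, -0.0301, 0.0518], 0.94), ([0.5396, 0.2523, 0.0076], 0.8), ([0.6013, -0.1654, -0.0024], 0.59)]
grip_block [([0.4928, -0.0037, 0.0656], 0.9), ([0.478, 0.1927, 0.025], 0.75)]
knob [([0.6065, -0.0414, 0.0731], 0.75)]
lugs [([0.5977, -0.0348, 0.0404], 0.94), ([0.6047, -0.0366, -0.0002], 0.16)]
thumbscrew [([0.6022, -0.0342, 0.0515], 0.59)]
holder [([0.5432, -0.0191, 0.0435], 0.88), ([0.5197, 0.2315, 0.0002], 0.88)]
```

View pics/w4.png

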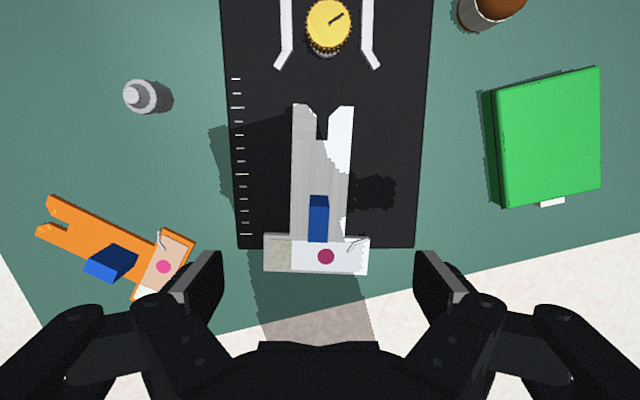

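The picture shows the stage edges nearly vertical, with the slot mouth at (322,107), its bottom at (321,138), the blue block at (319,218), the knob top at (328,22), and the lug inner edges at about (291,35) and (364,35).

```bash
python3 - <<'E'
from h import *
P={}
for n in ('w2','w4'):
    f=np.load(n+'.png.npz'.replace('w2','')if 0 else f'{n}.png.npz'); d={k:f[k] for k in('camera_matrix','eye','attitude')}; P[n]=(f['a'],d)
a,d=P['w4']
y=np.deg2rad(-15.3); ux=np.array([np.cos(y),np.sin(y)]); uy=np.array([-ux[1],ux[0]]); O=np.array([.6026,-.0410])
def st(p): return np.round([(p-O)@ux*1000,(p-O)@uy*1000],1)
for nm,uv,z in (('slotmouthL',(316,112),.046),('slotmouthR',(329,112),.046),('slotbotL',(316.5,138),.046),('slotbotR',(327,138),.046),('footL',(292,112),.046),('footLb',(291,225),.046),('lugL',(291,20),.048),('lugL2',(291,50),.048),('lugR',(363,20),.048),('lugR2',(363,50),.048),('knobtop',(328,22),.083),('stL',(221,20),.04),('stL2',(237,240),.04),('stR',(433,20),.04),('stR2',(415,240),.04)):
    p=onz([uv],z,'wrist',d)[0]; print(nm,p.round(4),st(p))
# triangulate yellow knob & blue block
for nm,lo,hi in (('knob',(18,110,120),(32,255,255)),('block',(100,120,50),(125,255,255))):
    prs=[]
    for n in P:
        m=cv2.inRange(cv2.cvtColor(P[n][0],cv2.COLOR_RGB2HSV),lo,hi); k,l,s,c=cv2.connectedComponentsWithStats(m)
        e=[(s[i,4],c[i].round(1),s[i,:4].tolist()) for i in range(1,k) if s[i,4]>60]; print(nm,n,e)
E
```

```text
slotmouthL [ 0.5574 -0.02  ] [-49.1   8.3]
slotmouthR [ 0.5549 -0.0291] [-49.1  -1.2]
slotbotL [ 0.5394 -0.0154] [-67.7   8. ]
slotbotR [ 0.5373 -0.0229] [-67.7   0.2]
footL [ 0.5621 -0.0031] [-49.1  25.8]
footLb [0.479  0.0225] [-135.9   28.6]
lugL [ 0.6194 -0.0197] [10.6 25. ]
lugL2 [ 0.6016 -0.0144] [-8.  25.4]
lugR [ 0.6065 -0.0665] [ 10.5 -23.6]
lugR2 [ 0.5884 -0.0623] [ -8.1 -24.2]
knobtop [ 0.6029 -0.0399] [0.  1.1]
stL [0.6345 0.0273] [12.8 74.3]
stL2 [0.4765 0.0704] [-151.    74.2]
stR [ 0.5954 -0.1152] [ 12.6 -73.5]
stR2 [ 0.4371 -0.072 ] [-151.4  -73.5]
knob w2 [(np.int32(754), array([241.9,  58.9]), [228, 43, 30, 34])]
knob w4 [(np.int32(1703), array([327.9,  23.4]), [305, 0, 47, 50])]
block w2 [(np.int32(617), array([240.4, 193.4]), [230, 178, 23, 33]), (np.int32(738), array([ 96. , 219.1]), [75, 206, 43, 28])]
block w4 [(np.int32(901), array([318.1, 218.5]), [308, 195, 21, 47]), (np.int32(1326), array([110. , 263.3]), [83, 244, 55, 41])]
```

```bash
python3 - <<'E'
from h import *
a=np.load('w4.png.npz')['a'];b=np.load('w2.png.npz')['a']
A=cv2.resize(a[0:256,200:440],None,fx=2.3,fy=2.3,interpolation=cv2.INTER_CUBIC); B=cv2.resize(b[20:220,190:300],None,fx=2.2,fy=2.2,interpolation=cv2.INTER_CUBIC)
C=np.zeros((590,800,3),np.uint8);C[:A.shape[0],:A.shape[1]]=A;C[:B.shape[0],555:555+B.shape[1]]=B[:, :245];save(C,'c1.png')
E
```

```text
(no output)
```

View pics/c1.png

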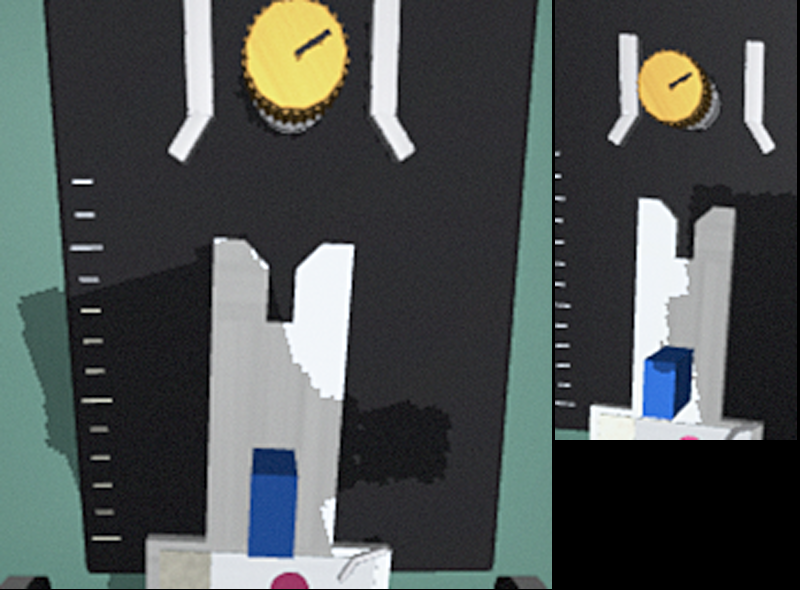

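```bash
python3 - <<'E'
from h import *
D={}
for n in ('w2','w4'):
    f=np.load(f'{n}.png.npz'); D[n]={k:f[k] for k in('camera_matrix','eye','attitude')}
y=np.deg2rad(-15.3); ux=np.array([np.cos(y),np.sin(y)]); uy=np.array([-ux[1],ux[0]]); O=np.array([.6026,-.0410])
def st(p): return np.round([(p-O)@ux*1000,(p-O)@uy*1000],1)
for nm,a,b in (('knobtop',(242.3,59.5),(329.1,22.6)),('blocktop',(237.7,196.4),(318.7,224.3))):
    p=meet([ray([a],'wrist',D['w2']),ray([b],'wrist',D['w4'])]); print(nm,p.round(4),st(p[:2]))
p=onz([(318.7,224.3)],.08,'wrist',D['w4'])[0];print(p,st(p))
# tool
o=telemetry.get_obs();M=R.from_quat(o['tool_rot']).as_matrix();print(M.round(4));print(st(o['eef_pos'][:2]),o['eef_pos'],np.rad2deg(np.arctan2(M[1,0],M[0,0])))
E
```

```text
knobtop [ 0.6022 -0.0405  0.083 ] [-0.5  0.4]
blocktop [ 0.4847 -0.002   0.0786] [-124.     6.5]
[ 0.48492124 -0.0019499 ] [-123.8    6.6]
[[ 0.9646 -0.2638  0.0059]
 [-0.2638 -0.9646 -0.0057]
 [ 0.0072  0.004  -1.    ]]
[-118.9    7.6] [ 0.48993322 -0.00229087  0.16416195] -15.29535904184353
```

Heights check out: knob top 0.083, block top 0.079. Travel needed is about 65 mm, inside the 53–66 mm range. Now I'll grasp the block.

```bash
python3 -m creep '.6 -.035 .007 .3 0;.6 -.035 .007 .5 0;.6 -.035 .007 .6 0;.6 -.035 .007 .6 0;0 -.035 .007 .6 0;0 -.035 .007 .6 0;0 -.035 .007 .6 0;0 -.035 .007 .6 0;0 -.035 .007 .6 0' 
python3 look.py w5.png grip_block slot
```

```text
clock: 11.25
eef_pos: [0.4857, -0.0023, 0.0746]
tool_rot: [0.991, -0.133, 0.004, 0.002]
ft_force: [-0.8, 0.3, 6.3]
grip_width: 0.013
grasp_force: 61.1
[ 0.4857 -0.0023  0.0746] [ 0.9911 -0.133   0.0041  0.0023] [-0.    0.37 -0.33  0.87 -0.01 -2.88] 11.25
grip_block [([0.4918, -0.0038, 0.0637], 0.83), ([0.4784, 0.1942, 0.0279], 0.72)]
slot []
```

```bash
python3 -m creep '0 .05 .014 0 0;0 .1 .028 0 0;0 .15 .04 0 0;0 .15 .04 0 0;0 .15 .04 0 0' 
python3 look.py w6.png knob lugs slot; python3 - <<'E'
from h import *
a=np.load('w6.png.npz')['a']; save(cv2.resize(a[0:230,180:460],None,fx=2.6,fy=2.6,interpolation=cv2.INTER_CUBIC),'c2.png')
E
```

```text
clock: 12.02
eef_pos: [0.5061, -0.0142, 0.0745]
tool_rot: [0.991, -0.133, 0.004, 0.002]
ft_force: [1.1, -0.1, 4.6]
grip_width: 0.0129
grasp_force: 61.1
[ 0.5061 -0.0142  0.0745] [ 0.9911 -0.1331  0.0042  0.0025] [-0.02  0.4  -0.27  0.89 -0.01 -2.9 ] 12.025
knob [([0.6022, -0.0382, 0.0756], 0.68), ([0.6041, 0.1039, -0.0012], 0.24)]
lugs [([0.5971, -0.0357, 0.0396], 0.85)]
slot []
```

View pics/c2.png

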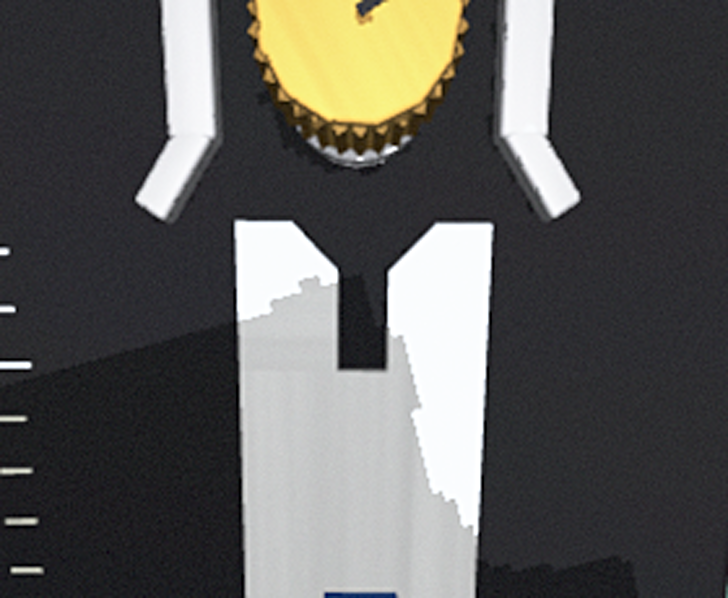

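The foot is between the flares, about 1 mm right of the centre line and roughly 0.7° askew: slot at (363,222) in the crop, lug centre at 357. I'll correct that and slide on.

```bash
python3 -m creep '0 .0 -.002 0 -.004;0 .04 -.002 0 -.004;0 .08 -.002 0 -.004;0 .12 -.002 0 -.004;0 .15 -.002 0 -.004;0 .18 -.002 0 -.004;0 .21 -.002 0 -.004;0 .23 -.002 0 -.004;0 .23 -.002 0 -.004' 
python3 look.py w7.png knob lugs
```

```text
clock: 13.35
eef_pos: [0.5382, -0.0227, 0.0746]
tool_rot: [0.992, -0.127, 0.003, 0.002]
ft_force: [-1.5, -0.5, 6.9]
grip_width: 0.013
grasp_force: 61.4
[ 0.5382 -0.0227  0.0746] [ 0.9919 -0.1267  0.003   0.0023] [-0.04  0.46 -0.18  0.93 -0.01 -2.93] 13.35
knob [([0.6067, -0.0378, 0.075], 0.63)]
lugs []
```

```bash
python3 -m creep '0 .015 0 0 0;0 .03 0 0 0;0 .04 0 0 0;0 .05 0 0 0;0 .05 0 0 0'; python3 -m creep '0 .01 0 0 0;0 .01 0 0 0' 
```

```text
clock: 14.12
eef_pos: [0.5452, -0.0245, 0.0746]
tool_rot: [0.992, -0.127, 0.003, 0.002]
ft_force: [-2.0, 0.4, 7.0]
grip_width: 0.0129
grasp_force: 61.4
clock: 14.38
eef_pos: [0.5466, -0.0249, 0.0746]
tool_rot: [0.992, -0.127, 0.003, 0.002]
ft_force: [-2.2, 0.4, 6.6]
grip_width: 0.0133
grasp_force: 61.3
```

```bash
python3 -m creep '0 .008 0 0 0;0 .008 0 0 0'; python3 -m creep '0 .008 0 0 0;0 .008 0 0 0';python3 -m creep '0 .008 0 0 0;0 .008 0 0 0' 
```

```text
clock: 14.62
eef_pos: [0.5477, -0.0251, 0.0745]
tool_rot: [0.992, -0.127, 0.003, 0.002]
ft_force: [-2.5, 1.0, 6.3]
grip_width: 0.0131
grasp_force: 61.4
clock: 14.88
eef_pos: [0.548, -0.0252, 0.0746]
tool_rot: [0.992, -0.127, 0.002, 0.002]
ft_force: [-5.0, 0.9, 9.2]
grip_width: 0.0132
grasp_force: 61.7
clock: 15.12
eef_pos: [0.5481, -0.0253, 0.0746]
tool_rot: [0.992, -0.126, 0.001, 0.002]
ft_force: [-7.7, 3.2, 11.2]
grip_width: 0.013
grasp_force: 62.0
```

Contact at stage x ≈ -57 with force climbing to 8 N, so the slot bottom is on the shank. I'll release, lift and check.

```bash
python3 -m creep '.5 0 0 0 0;.5 0 0 0 0;.5 0 0 0 0;.5 0 0 -.25 0;.5 0 0 -.5 0;.5 0 0 -.5 0' 
python3 look.py w8.png knob holder slot grip_block thumbscrew; python3 - <<'E'
from h import *
a=np.load('w8.png.npz')['a']; save(cv2.resize(a[60:290,180:460],None,fx=2.6,fy=2.6,interpolation=cv2.INTER_CUBIC),'c3.png')
E
```

```text
clock: 15.88
eef_pos: [0.5523, -0.0257, 0.1518]
tool_rot: [0.992, -0.127, 0.006, 0.002]
ft_force: [1.3, -0.3, -0.5]
grip_width: 0.043
grasp_force: 0.0
[ 0.5523 -0.0257  0.1518] [ 0.9919 -0.1268  0.0059  0.0023] [-0.04  0.4  -0.04  1.12 -0.01 -2.93] 15.875
knob [([0.603, -0.039, 0.0716], 0.9)]
holder [([0.5174, 0.2324, 0.0012], 0.86), ([0.5983, -0.1655, -0.0022], 0.38)]
slot [([0.5435, 0.2514, 0.0081], 0.88), ([0.6227, -0.0467, 0.049], 0.72)]
grip_block [([0.4804, 0.1947, 0.0284], 0.97), ([0.5494, -0.0289, 0.0649], 0.69)]
thumbscrew [([0.604, -0.0367, 0.0521], 0.71)]
```

View pics/c3.png

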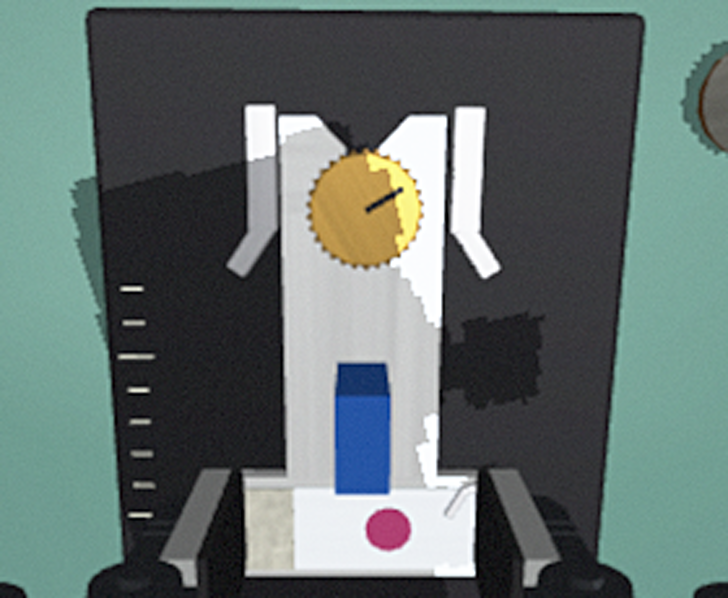

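The foot is between the lugs. Its front edge is at crop row 116 against the lug ends at row 105, about 3 mm behind x=25, so it is home at x=22. The knob is at (365,209) in the crop, so I'll compute the reach to it.

```bash
python3 - <<'E'
from h import *
f=np.load('w8.png.npz'); d={k:f[k] for k in('camera_matrix','eye','attitude')}
p=onz([(180+365/2.6,60+209/2.6)],.083,'wrist',d)[0]
y=np.deg2rad(-15.3); ux=np.array([np.cos(y),np.sin(y)]); O=np.array([.6026,-.0410]);q=p-O;print(p,q@ux,q@[-ux[1],ux[0]])
w4=np.load('w4.png.npz');D={k:w4[k] for k in d}
k=meet([ray([(320.4,140.4)],'wrist',d),ray([(329.1,22.6)],'wrist',D)]);print(k)
o=telemetry.get_obs();M=R.from_quat(o['tool_rot']).as_matrix()
t=np.r_[(p+np.array([.6022,-.0405]))/2,.079]; print(o['eef_pos'],M[:,2],(t-o['eef_pos'])@M/.15)
E
```

```text
[ 0.60278713 -0.04012502] -5.0383397213463546e-05 0.0008933460645211187
[ 0.60266664 -0.04032783  0.08238153]
[ 0.5487644  -0.02554103  0.14705298] [ 0.00108588 -0.00563763 -0.99998352] [0.37032663 0.00287878 0.45462322]
```

```bash
python3 -m creep '.5 .15 .003 0 0;.5 .3 .003 0 0;.5 .37 .003 0 0;.5 .37 .003 0 0;.5 .37 .003 0 0;.5 .37 .003 0 0'
python3 - <<'E'
from h import *
o=telemetry.get_obs();M=R.from_quat(o['tool_rot']).as_matrix()
t=np.array([.6026,-.0403,.079]); print(M[:,2],(t-o['eef_pos'])@M/.15)
E
```

```text
clock: 16.92
eef_pos: [0.6027, -0.0398, 0.1489]
tool_rot: [0.992, -0.127, 0.002, 0.003]
ft_force: [-0.3, -0.2, 0.1]
grip_width: 0.0426
grasp_force: 0.0
[ 0.00346695 -0.00568162 -0.99997785] [-0.00200453  0.00139701  0.46572286]
```

```bash
python3 -m creep '.5 -.002 .001 .25 0;.5 -.002 .001 .4 0;.5 -.002 .001 .465 0;.5 -.002 .001 .465 0;0 -.002 .001 .465 0;0 -.002 .001 .465 0;0 -.002 .001 .465 0;0 -.002 .001 .465 0'
python3 - <<'E'
from h import *
o=telemetry.get_obs();print(o['ft_force'],o['ft_torque'],o['joint_pos'][5])
E
```

```text
clock: 17.92
eef_pos: [0.6042, -0.0406, 0.0804]
tool_rot: [0.992, -0.127, 0.004, 0.003]
ft_force: [-0.0, -0.9, 6.1]
grip_width: 0.0242
grasp_force: 58.9
[-0.00892598 -0.85698987  6.08060267] [-0.10579109  0.2576303   0.00124445] -2.951757123798563
```

The knob is gripped. I'll turn clockwise, following the screw down.

```bash
python3 -m creep '0 0 0 .0016 .055;0 0 0 .003 .11;0 0 0 .0045 .165;0 0 0 .006 .22;0 0 0 .0075 .275;0 0 0 .009 .33;0 0 0 .0104 .39;0 0 0 .012 .45;0 0 0 .012 .45'
cat > t.py <<'E'
from h import *
o=telemetry.get_obs();print('T',o['ft_force'].round(2),o['ft_torque'].round(3),'j6',o['joint_pos'][5].round(4),'tau6',np.round(o['tau'][5],3),'j1',o['joint_pos'][0].round(4),o['clock'])
E
python3 t.py
```

```text
clock: 19.05
eef_pos: [0.6033, -0.0411, 0.0785]
tool_rot: [-0.671, 0.741, -0.004, -0.001]
ft_force: [-3.0, -1.2, 7.7]
grip_width: 0.0241
grasp_force: 59.2
T [-2.96 -1.17  7.68] [-0.389  0.751 -0.023] j6 -1.537 tau6 0.246 j1 -0.0649 19.05
```

```bash
python3 -m creep '0 0 0 .0015 .05;0 0 0 .003 .1;0 0 0 .003 .1'|sed -n 4p; python3 t.py;  python3 -m creep '0 0 0 .0015 .05;0 0 0 .0015 .05'|sed -n 4p; python3 t.py; python3 -m creep '0 0 0 .001 .03;0 0 0 .001 .03'|sed -n 4p; python3 t.py
```

```text
ft_force: [-3.7, -1.8, 9.5]
T [-3.67 -1.8   9.48] [-0.292  0.969  0.001] j6 -1.2231 tau6 0.257 j1 -0.0649 19.425
ft_force: [-5.0, -1.4, 10.6]
T [-5.02 -1.45 10.65] [-0.216  1.127  0.064] j6 -1.0661 tau6 0.28 j1 -0.0648 19.675
ft_force: [-4.3, -1.7, 11.5]
T [-4.34 -1.72 11.51] [-0.297  1.193  0.082] j6 -0.9723 tau6 0.222 j1 -0.0648 19.925
```

```bash
python3 -m creep '0 0 0 0 .03;0 0 0 0 .03'|sed -n 4p; python3 t.py;  python3 -m creep '0 0 0 0 .03;0 0 0 0 .03'|sed -n 4p; python3 t.py; python3 -m creep '0 0 0 0 .02;0 0 0 0 .02'|sed -n 4p; python3 t.py
```

```text
ft_force: [-4.6, -2.4, 11.2]
T [-4.58 -2.4  11.24] [-0.176  1.193  0.1  ] j6 -0.8781 tau6 0.235 j1 -0.0648 20.175
ft_force: [-5.1, -1.8, 11.8]
T [-5.07 -1.79 11.84] [-0.185  1.169  0.164] j6 -0.7839 tau6 0.251 j1 -0.0647 20.425
ft_force: [-4.5, -0.4, 11.3]
T [-4.48 -0.42 11.26] [-0.161  1.22   0.178] j6 -0.7213 tau6 0.217 j1 -0.0647 20.675
```

```bash
for i in 1 2 3 4; do python3 t.py; done; python3 -m creep '0 0 0 0 .02;0 0 0 0 .02'|sed -n 4p; python3 t.py; python3 -m creep '0 0 0 0 0;0 0 0 0 0'|sed -n 4p; python3 t.py
```

```text
T [-4.48 -0.42 11.26] [-0.161  1.22   0.178] j6 -0.7213 tau6 0.217 j1 -0.0647 20.675
T [-4.48 -0.42 11.26] [-0.161  1.22   0.178] j6 -0.7213 tau6 0.217 j1 -0.0647 20.675
T [-4.48 -0.42 11.26] [-0.161  1.22   0.178] j6 -0.7213 tau6 0.217 j1 -0.0647 20.675
T [-4.48 -0.42 11.26] [-0.161  1.22   0.178] j6 -0.7213 tau6 0.217 j1 -0.0647 20.675
ft_force: [-4.3, -1.6, 11.7]
T [-4.29 -1.6  11.74] [-0.159  1.175  0.125] j6 -0.6584 tau6 0.225 j1 -0.0647 20.925
ft_force: [-5.4, -0.9, 10.5]
T [-5.41 -0.93 10.49] [-0.143  1.248  0.117] j6 -0.6588 tau6 0.135 j1 -0.0646 21.175
```

```bash
cat > t.py <<'E'
from h import *
L=[]
for i in range(6):
    o=telemetry.get_obs();L.append(np.r_[o['ft_force'],o['ft_torque']]); camera('wrist')
L=np.array(L);print('T',L.mean(0).round(3),L[:,5].std().round(3),'j6',o['joint_pos'][5].round(4),o['clock'])
E
python3 t.py; for i in 1; do python3 -m creep '0 0 0 0 .03;0 0 0 0 .03'|sed -n 4p; python3 t.py; python3 -m creep '0 0 0 0 .03;0 0 0 0 .03'|sed -n 4p; python3 t.py; done; python3 look.py w9.png knob
```

```text
T [-5.289 -1.101 11.633 -0.135  1.21   0.128] 0.026 j6 -0.6588 21.425
ft_force: [-6.1, -1.2, 11.3]
T [-5.61  -1.003 11.351 -0.093  1.218  0.131] 0.02 j6 -0.5646 21.975
ft_force: [-5.1, -1.2, 12.5]
T [-5.685 -1.037 11.781 -0.074  1.211  0.157] 0.024 j6 -0.4703 22.525
[ 0.6028 -0.0406  0.0783] [-0.2015  0.9795 -0.0034  0.0013] [-0.06  0.56  0.02  1.02 -0.01 -0.47] 22.575
knob [([0.6066, -0.0393, 0.0701], 0.7)]
```

View pics/w9.png

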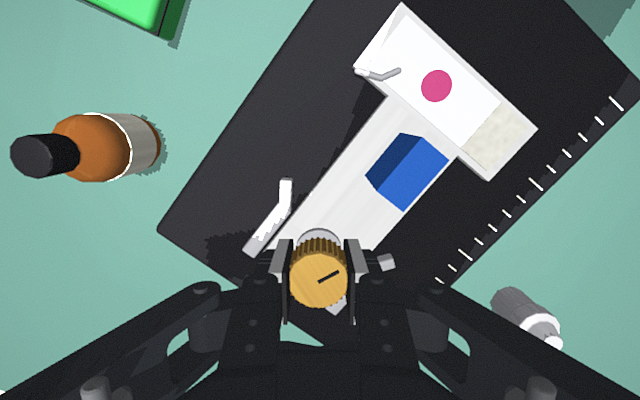

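The pointer sits at the same camera angle as before (28°), so the knob turns with the gripper without slipping. The torque isn't climbing yet, so I'll continue in small steps.

```bash
for i in 1; do python3 -m creep '0 0 0 0 .03;0 0 0 0 .03'|sed -n 4p; python3 t.py; python3 -m creep '0 0 0 0 .03;0 0 0 0 .03'|sed -n 4p; python3 t.py; done
```

```text
ft_force: [-5.1, -0.5, 11.5]
T [-5.166 -0.791 11.54  -0.015  1.2    0.162] 0.021 j6 -0.3761 23.175
ft_force: [-4.9, -0.7, 11.7]
T [-5.251 -0.742 11.861 -0.029  1.205  0.18 ] 0.032 j6 -0.2819 23.725
```

```bash
for i in 1; do python3 -m creep '0 0 0 0 .03;0 0 0 0 .03'|sed -n 4p; python3 t.py; python3 -m creep '0 0 0 0 .02;0 0 0 0 .02'|sed -n 4p; python3 t.py; done
```

```text
ft_force: [-5.3, -0.0, 11.9]
T [-5.0580e+00 -3.2400e-01  1.1684e+01 -9.0000e-03  1.1830e+00  1.9700e-01] 0.008 j6 -0.1877 24.275
ft_force: [-5.8, -0.8, 11.5]
T [-5.187 -0.396 11.724  0.03   1.179  0.222] 0.024 j6 -0.1249 24.825
```

```bash
cat > k.py <<'E'
from h import *
import sys
A=np.load('w9.png.npz');d={k:A[k] for k in('camera_matrix','eye','attitude')}
def pj(p):
    q=R.from_quat(d['attitude']).inv().apply(p-d['eye']);q=d['camera_matrix']@q;return q[:2]/q[2]
print('px per mm sink',pj(np.array([.6026,-.0405,.078]))-pj(np.array([.6026,-.0405,.079])))
g=lambda a:cv2.cvtColor(a,cv2.COLOR_RGB2GRAY).astype(np.float32)
ref=g(A['a'])
for i in range(4):
    b=g(camera('wrist'))
    out=[]
    for (r0,r1,c0,c1) in ((258,306,292,346),(262,300,296,342)):
        T=ref[r0:r1,c0:c1]
        W=np.eye(2,3,dtype=np.float32);W[:,2]=(c0,r0)
        cc,W=cv2.findTransformECC(T,b,W,cv2.MOTION_EUCLIDEAN,(3,100,1e-5),None,3)
        c=W[:,:2]@np.array([(c1-c0)/2,(r1-r0)/2])+W[:,2]-np.array([(c0+c1)/2,(r0+r1)/2])
        out.append((round(float(cc),3),c.round(2).tolist(),round(float(np.degrees(np.arctan2(W[1,0],W[0,0]))),2)))
    print(out)
o=telemetry.get_obs();print(o['tau'].round(3),o['eef_pos'].round(4),o['clock'])
save(b.astype(np.uint8)[...,None].repeat(3,2),sys.argv[1])
E
python3 k.py w10.png
```

```text
px per mm sink [ 0.02235373 -1.18623232]
[(0.798, [-0.22, -0.24], -0.68), (0.992, [-0.06, -0.09], -0.08)]
[(0.797, [-0.22, -0.23], -0.7), (0.991, [-0.07, -0.1], -0.0)]
[(0.797, [-0.22, -0.23], -0.72), (0.991, [-0.07, -0.09], -0.05)]
[(0.799, [-0.22, -0.23], -0.72), (0.992, [-0.07, -0.1], 0.02)]
[  0.196 -43.305  21.729  -2.19    0.108   0.218] [ 0.6028 -0.0404  0.0783] 25.075
```

```bash
python3 -m creep '0 0 0 0 .02;0 0 0 0 .02'|sed -n 4p; python3 t.py; python3 k.py w11.png | tail -2;  python3 -m creep '0 0 0 0 -.03;0 0 0 0 -.03'|sed -n 4p; python3 t.py; python3 -m creep '0 0 0 0 -.02;0 0 0 0 -.02'|sed -n 4p; python3 t.py
```

```text
ft_force: [-4.6, -0.1, 11.3]
T [-5.01  -0.059 11.537  0.043  1.181  0.178] 0.023 j6 -0.0621 25.575
[(0.781, [-0.79, -0.41], 1.77), (0.99, [-0.07, -0.11], -0.02)]
[  0.136 -43.32   21.731  -2.182   0.082   0.214] [ 0.6028 -0.0404  0.0783] 25.825
ft_force: [-5.4, 0.7, 11.4]
T [-5.327  0.053 11.067  0.05   1.163  0.   ] 0.027 j6 -0.1558 26.325
ft_force: [-6.0, -0.2, 11.8]
T [-5.818 -0.204 11.541  0.05   1.177 -0.139] 0.028 j6 -0.2182 26.875
```

```bash
python3 - <<'E'
from h import *
o=telemetry.get_obs();a=camera('wrist');np.save('now.npy',a)
def up(im,c,s=40,f=6.5): 
    r0,c0=c[1]-s//2-3,c[0]-s; return cv2.resize(im[c[1]-s:c[1]+s,c[0]-s:c[0]+s],(260,260),interpolation=cv2.INTER_CUBIC)
w8=np.load('w8.png.npz')['a'];w9=np.load('w9.png.npz')['a'];w11=cv2.imread('pics/w11.png')
save(np.hstack([up(w8,(320,140)),up(w9,(319,270)),up(w11,(319,270))]),'c4.png')
E
```

```text
(no output)
```

View pics/c4.png

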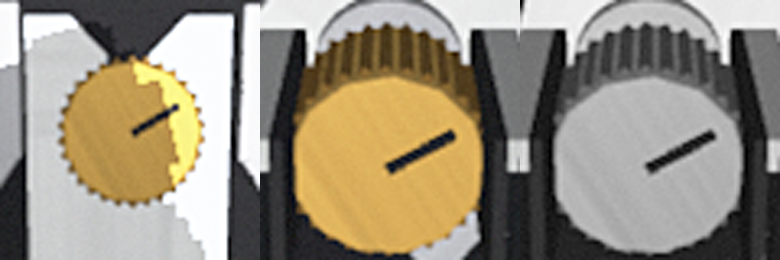

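The pointer shows no slip in all three crops, and the backing test shows the 2 Nm/rad wind-up with little sensor bias. I'll go forward again and watch for the climb.

```bash
python3 -m creep '0 0 0 0 .03;0 0 0 0 .05;0 0 0 0 .05'|sed -n 4p; python3 t.py; python3 -m creep '0 0 0 0 .02;0 0 0 0 .02'|sed -n 4p; python3 t.py;  python3 -m creep '0 0 0 0 .02;0 0 0 0 .02'|sed -n 4p; python3 t.py
```

```text
ft_force: [-6.4, -1.0, 11.3]
T [-5.711 -0.12  11.415  0.036  1.155  0.208] 0.017 j6 -0.0621 27.6
ft_force: [-5.9, -0.3, 12.2]
T [-5.599 -0.305 11.86   0.062  1.169  0.232] 0.035 j6 0.0007 28.15
ft_force: [-5.2, -0.0, 11.5]
T [-5.26   0.124 11.304  0.098  1.151  0.228] 0.033 j6 0.0636 28.7
```

```bash
python3 look.py w12.png >/dev/null; python3 - <<'E'
from h import *
for n in ('w4','w9','w12'):
    f=np.load(n+'.png.npz');d={k:f[k] for k in('camera_matrix','eye','attitude')};a=f['a']
    h=cv2.cvtColor(a,cv2.COLOR_RGB2HSV);m=cv2.inRange(h,(14,70,185),(34,255,255))
    k,l,s,c=cv2.connectedComponentsWithStats(m);i=1+np.argmax(s[1:,4]);cnt=max(cv2.findContours((l==i).astype(np.uint8),0,1)[0],key=cv2.contourArea)
    e=cv2.fitEllipse(cv2.convexHull(cnt));x,y,w,hh=s[i,:4]
    eye,v=ray([e[0]],'wrist',d)
    z=meet([(eye,v),(np.array([.6025,-.0404,0]),np.array([[0,0,1.]]))])
    print(n,np.round(e[0],2),np.round(e[1],1),(x,y,w,hh),z.round(4))
o=telemetry.get_obs();M=R.from_quat(o['tool_rot']).as_matrix();print(o['eef_pos'],M[:,2])
E
```

```text
w4 [ 96.19 242.71] [117.9 136.5] (np.int32(35), np.int32(195), np.int32(123), np.int32(106)) [ 0.5812 -0.0454  0.3226]
w9 [317.77 280.35] [53.6 58.8] (np.int32(290), np.int32(254), np.int32(57), np.int32(54)) [ 0.6025 -0.0403  0.0791]
w12 [317.77 280.34] [53.4 58.7] (np.int32(290), np.int32(254), np.int32(57), np.int32(54)) [ 0.6025 -0.0402  0.0787]
[ 0.60279979 -0.04030679  0.07826825] [ 0.00398153 -0.00556461 -0.99997659]
```

The image says the knob top is at about 0.079 (collar about 45 mm, essentially at the foot) and no longer sinks. Opening the fingers will show the knob's spring-back, which gives the true torque at 0.4 rad/Nm.

```bash
cat > ptr.py <<'E'
from h import *
import sys
def ang(a):
    g=cv2.cvtColor(a,cv2.COLOR_RGB2HSV)[262:300,298:342]
    V=g[...,2].astype(float); w=np.clip(130-V,0,None); 
    k,l,s,c=cv2.connectedComponentsWithStats((w>0).astype(np.uint8)); i=1+np.argmax(s[1:,4]); w=w*(cv2.dilate((l==i).astype(np.uint8),np.ones((3,3))))
    y,x=np.mgrid[:w.shape[0],:w.shape[1]];mx,my=(w*x).sum()/w.sum(),(w*y).sum()/w.sum()
    c=np.array([[(w*(x-mx)**2).sum(),(w*(x-mx)*(y-my)).sum()],[0,(w*(y-my)**2).sum()]]);c[1,0]=c[0,1]
    v=np.linalg.eigh(c)[1][:,1];return np.degrees(np.arctan2(-v[1],v[0]))%180,(mx+298).round(2),(my+262).round(2)
def rep(a,d):
    m=cv2.inRange(cv2.cvtColor(a,cv2.COLOR_RGB2HSV),(14,70,185),(34,255,255));k,l,s,c=cv2.connectedComponentsWithStats(m);i=1+np.argmax(s[1:,4])
    e=cv2.fitEllipse(cv2.convexHull(max(cv2.findContours((l==i).astype(np.uint8),0,1)[0],key=cv2.contourArea)))
    z=meet([ray([e[0]],'wrist',d),(np.array([.6025,-.0404,0]),np.array([[0,0,1.]]))])
    q=np.load(1) if 0 else None
    print(ang(a),'top',np.round(e[0],2),'z',z[2].round(4))
if __name__=='__main__':
  for n in sys.argv[1:]:
    f=np.load(n+'.png.npz');rep(f['a'],{k:f[k] for k in('camera_matrix','eye','attitude')})
E
python3 -m creep '.5 0 0 0 0;.5 0 0 0 0;.5 0 0 0 0;.5 0 0 0 0'; python3 look.py w13.png; python3 t.py; python3 ptr.py w9 w12 w13
```

```text
clock: 29.3
eef_pos: [0.6033, -0.0404, 0.0761]
tool_rot: [0.064, 0.998, -0.003, 0.002]
ft_force: [-0.6, -0.3, -0.5]
grip_width: 0.0431
grasp_force: 0.0
[ 0.6033 -0.0404  0.0761] [ 0.0642  0.9979 -0.0027  0.002 ] [-0.06  0.57  0.02  1.02 -0.01  0.06] 29.3
T [-0.348 -0.057 -0.169  0.008 -0.01  -0.009] 0.015 j6 0.0641 29.6
(np.float64(27.914609096243794), np.float64(328.13), np.float64(276.13)) top [317.77 280.35] z 0.0791
(np.float64(27.98523402869651), np.float64(327.92), np.float64(276.12)) top [317.77 280.34] z 0.0787
(np.float64(33.25239564243617), np.float64(327.63), np.float64(276.9)) top [317.84 282.03] z 0.0787
```

Spring-back is 5.3°, i.e. 0.23 Nm, which agrees with the wrist sensor. I'll regrasp with the axial and side load relieved, so the screw's own resistance shows clearly.

```bash
python3 -m creep '.5 .003 0 -.016 0;0 .003 0 -.016 0;0 .003 0 -.016 0;0 .003 0 -.016 0;0 .003 0 -.016 0;0 .003 0 -.016 0'; python3 t.py; python3 -m creep '0 0 0 0 .02;0 0 0 0 .02'|sed -n 4p; python3 t.py;  python3 -m creep '0 0 0 0 .02;0 0 0 0 .02'|sed -n 4p; python3 t.py; python3 look.py w14.png; python3 ptr.py w14
```

```text
clock: 30.4
eef_pos: [0.6031, -0.0404, 0.0794]
tool_rot: [0.064, 0.998, -0.003, 0.003]
ft_force: [-1.6, -0.1, 6.2]
grip_width: 0.0239
grasp_force: 58.8
T [-1.191e+00 -3.800e-02  5.591e+00  3.000e-03  3.080e-01  1.000e-02] 0.018 j6 0.0642 30.65
ft_force: [-1.5, 0.5, 5.4]
T [-1.385 -0.033  5.458 -0.037  0.282  0.139] 0.04 j6 0.1267 31.2
ft_force: [-1.2, -0.3, 5.7]
T [-1.423 -0.145  5.305 -0.062  0.302  0.188] 0.019 j6 0.1893 31.75
[ 0.6031 -0.0404  0.0794] [ 0.1264  0.992  -0.0027  0.0028] [-0.06  0.56  0.02  1.02 -0.01  0.19] 31.8
(np.float64(33.34301577312968), np.float64(327.55), np.float64(273.19)) top [317.94 278.26] z 0.0785
```

```bash
python3 -m creep '0 0 0 0 .03;0 0 0 0 .03'|sed -n 4p; python3 t.py;  python3 -m creep '0 0 0 0 .03;0 0 0 0 .03'|sed -n 4p; python3 t.py; python3 look.py w15.png; python3 ptr.py w15
```

```text
ft_force: [-1.9, 0.1, 6.2]
T [-1.438 -0.074  5.309 -0.058  0.311  0.233] 0.041 j6 0.2835 32.35
ft_force: [-2.4, -0.4, 6.3]
T [-1.663 -0.214  5.653 -0.044  0.333  0.225] 0.01 j6 0.3778 32.9
[ 0.6031 -0.0403  0.0794] [ 0.2192  0.9757 -0.0024  0.003 ] [-0.06  0.56  0.02  1.02 -0.01  0.38] 32.95
(np.float64(33.35166731431369), np.float64(327.58), np.float64(273.19)) top [317.96 278.28] z 0.0783
```

```bash
cat > s.py <<'E'
from h import *
o=telemetry.get_obs();r=[]
for i in range(3): r.append(o['ft_torque'][2]); camera('wrist'); o=telemetry.get_obs()
print('tz',np.round(r,3),'j6',o['joint_pos'][5].round(3),'v',o['joint_vel'][5].round(3),'tau',o['tau'][[0,5]].round(3),o['eef_pos'].round(4),o['grasp_force'],o['clock'])
E
python3 s.py; python3 -m creep '0 0 0 0 .03'|sed -n 4p; python3 s.py; python3 -m creep '0 0 0 0 .03'|sed -n 4p; python3 s.py; python3 -m creep '0 0 0 0 .03'|sed -n 4p; python3 s.py
python3 - <<'E'
from h import *
w=[np.load(f'{n}.png.npz')['a'] for n in('w3','w15')]
c=[cv2.resize(w[0],(620,388))[:,:], cv2.resize(w[1][200:340,210:430],(620,394),interpolation=cv2.INTER_CUBIC)]
np.save('c5.npy',c[1])
h=cv2.cvtColor(w[0],cv2.COLOR_RGB2HSV);m=cv2.inRange(h,(18,110,120),(32,255,255));k,l,s,cc=cv2.connectedComponentsWithStats(m)
print([(s[i].tolist(),cc[i].round(1)) for i in range(1,k) if s[i,4]>100])
E
```

```text
tz [0.224 0.298 0.234] j6 0.378 v -0.0 tau [-0.129  0.231] [ 0.6031 -0.0404  0.0794] 58.84192764759064 33.15
ft_force: [-1.7, 1.1, 5.1]
tz [0.333 0.259 0.244] j6 0.472 v -0.007 tau [-0.174  0.305] [ 0.6031 -0.0404  0.0794] 58.83728563785553 33.425
ft_force: [-1.6, -0.4, 4.8]
tz [0.306 0.284 0.289] j6 0.566 v -0.007 tau [-0.229  0.335] [ 0.6031 -0.0403  0.0794] 58.83224666118622 33.7
ft_force: [-0.7, 0.3, 4.7]
tz [0.345 0.304 0.315] j6 0.661 v -0.009 tau [-0.271  0.348] [ 0.6031 -0.0403  0.0794] 58.827847838401794 33.975
[([369, 283, 24, 22, 419], array([380.8, 293.5]))]
```

Stepping faster raises the torque to 0.31 Nm, which is inside the snug band of 0.25–0.4. I'll check the pointer, then release and read the spring-back.

```bash
python3 look.py w16.png; python3 s.py; python3 -m creep '.5 0 0 0 0;.5 0 0 0 0;.5 0 0 0 0;.5 0 0 0 0'|sed -n 1,4p; python3 look.py w17.png;python3 ptr.py w15 w16 w17; python3 s.py; python3 - <<'E'
from h import *
w8=np.load('w8.png.npz')['a'];w=np.load('w17.png.npz')['a']
save(cv2.resize(w[110:340,180:460],(730,600),interpolation=cv2.INTER_CUBIC),'c6.png')
E
```

```text
[ 0.6031 -0.0403  0.0794] [ 0.3545  0.9351 -0.0019  0.0033] [-0.06  0.56  0.02  1.02 -0.01  0.66] 33.975
tz [0.268 0.319 0.261] j6 0.66 v 0.0 tau [-0.27   0.288] [ 0.6031 -0.0403  0.0794] 58.82866859436035 34.175
clock: 34.67
eef_pos: [0.6028, -0.0404, 0.0786]
tool_rot: [0.355, 0.935, -0.002, 0.003]
ft_force: [0.3, -0.1, -0.3]
[ 0.6028 -0.0404  0.0786] [ 0.3548  0.9349 -0.002   0.0027] [-0.06  0.56  0.02  1.02 -0.01  0.66] 34.675
(np.float64(33.35166731431369), np.float64(327.58), np.float64(273.19)) top [317.96 278.28] z 0.0783
(np.float64(33.58561682117889), np.float64(327.47), np.float64(273.3)) top [318.09 278.34] z 0.0781
(np.float64(39.66924528557868), np.float64(327.41), np.float64(273.71)) top [318.65 279.5 ] z 0.078
tz [0.004 0.013 0.051] j6 0.661 v 0.002 tau [-0.001  0.   ] [ 0.6029 -0.0404  0.0788] 0.0 34.875
```

View pics/c6.png

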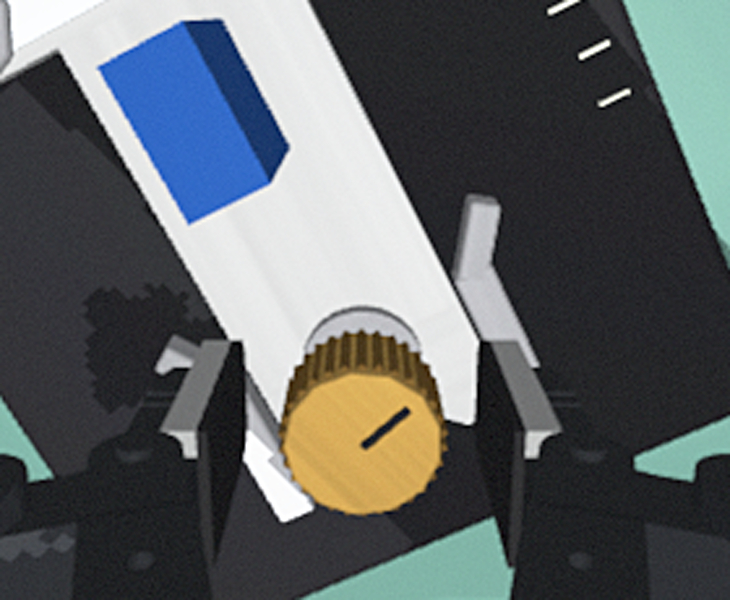

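Spring-back is about 6.1° (0.27 Nm), and the collar lies flat on the foot with no gap. That is just inside the snug band, so I'll take one more small pull for margin.

```bash
python3 -m creep '0 0 0 0 0;0 0 0 0 0;0 0 0 0 0;0 0 0 0 0;0 0 0 0 .02;0 0 0 0 .045'|sed -n 4,6p; python3 s.py; python3 -m creep '0 0 0 0 .02'|sed -n 4p; python3 s.py; python3 -m creep '0 0 0 0 .015'|sed -n 4p; python3 s.py
```

```text
ft_force: [0.0, 0.6, 2.8]
grip_width: 0.024
grasp_force: 58.9
tz [0.287 0.204 0.258] j6 0.801 v -0.003 tau [-0.973  0.339] [ 0.6031 -0.0402  0.0792] 58.94441485404968 35.775
ft_force: [-0.7, 1.6, 4.4]
tz [0.339 0.239 0.317] j6 0.863 v -0.001 tau [-1.151  0.332] [ 0.6031 -0.0402  0.0792] 58.99601340293884 36.05
ft_force: [0.6, 1.8, 3.8]
tz [0.315 0.311 0.329] j6 0.911 v 0.001 tau [-1.333  0.332] [ 0.6031 -0.0402  0.0791] 59.04109597206116 36.325
```

Torque is holding at 0.32 Nm, so the screw is snug. I'll release, lift clear and hand in after a last numeric check.

```bash
python3 t.py; python3 -m creep '.45 0 0 0 0;.45 0 0 0 0;.45 0 0 0 0;.45 0 0 -.2 0;.45 0 0 -.5 0;.45 0 0 -.8 0;.45 0 0 -.8 0;.45 0 0 -.8 0'; python3 look.py w18.png holder grip_block knob lugs; python3 - <<'E'
from h import *
f=np.load('w18.png.npz');d={k:f[k] for k in('camera_matrix','eye','attitude')}
m=cv2.inRange(cv2.cvtColor(f['a'],cv2.COLOR_RGB2HSV),(100,120,50),(125,255,255));k,l,s,c=cv2.connectedComponentsWithStats(m)
ux=np.array([.9646,-.2639])
for i in range(1,k):
    if s[i,4]>150: p=onz([c[i]],.072,'wrist',d)[0];print(s[i,4],p,(p-[.6026,-.041])@ux)
E
```

```text
T [-0.313  1.959  4.722  0.393  0.071  0.274] 0.041 j6 0.9118 36.575
clock: 37.62
eef_pos: [0.6021, -0.0398, 0.1984]
tool_rot: [0.469, 0.883, -0.002, 0.003]
ft_force: [-0.5, -0.5, -0.0]
grip_width: 0.0385
grasp_force: 0.0
[ 0.6021 -0.0398  0.1984] [ 0.4693  0.883  -0.0018  0.0029] [-0.06  0.47  0.19  1.29 -0.01  0.91] 37.625
holder [([0.6038, -0.0424, 0.0415], 0.72)]
grip_block [([0.5525, -0.026, 0.0653], 0.78)]
knob [([0.6042, -0.0396, 0.0717], 0.72)]
lugs [([0.5958, -0.0367, 0.0391], 0.96)]
812 [ 0.54681722 -0.02377251] -0.058354402602168176
160 [ 0.45337251 -0.35914023] -0.05998762964857522
```

```bash
python3 -c "
from h import *
print(ticket.job_done())"
```

```text
the job is handed in; nothing more can be done
None
```

The holder is home against the shank (block at stage x ≈ -58 mm), the thumbscrew is seated and snug at roughly 0.27–0.32 Nm, the gripper is open and clear, and the job is handed in; one oddity is that the torque climbed far more slowly per turn than the 1.5 Nm/rad described, so I judged snug by measured torque and spring-back, not by angle.

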